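# Load the label dispenser and snap its keeper cap on

## Task

Load the label dispenser: put the roll of labels over the post so that it lies flat on the turntable, then snap the orange keeper cap onto the stud at the top of the post. Press straight down past the click until the cap sits fully home, and do not let up: finish with the hand still pressing the cap firmly down. Leave everything else on the desk where it is.

Things in the scene. Friction and masses are not known exactly. Their poses are not given: they have to be found in the camera images.
- dispenser: desktop label dispenser, fixed to the desk: a light grey base plate 178 x 118 mm, 12 mm high, with a dark round turntable 98 mm across and an upright grey post 35 mm across in its middle. Origin on the post's axis at desk height, z up; along its own -x axis, 75 to 120 mm from the post, stands the peeling head (86 mm wide). No part but the post and stud is higher than 55 mm
- turntable (a point): the centre of the turntable's top, on the post's axis, 18 mm above the desk: the roll's underside lies here when loaded
- shoulder (a point): the flat top of the post (35 mm across), 62 mm above the desk. On it stands the stud, 18 mm high: three white tongues sprung outward, 17 mm over their tips, sloping out to barbs that stand 12.3 mm from the axis, 9.2 mm above the shoulder. The cap's foot rests on this shoulder when home (44 mm above the turntable, 4 mm above a loaded roll)
- roll_center (a point): centre (half-way up) of the loose roll of labels: white and cream, 62 mm across, 40 mm high, standing upright on its flat side (z up) with a 40 mm hole through its brown card core; about 90 g
- cap_center (a point): centre (half-way up) of the loose orange keeper cap: a ribbed drum 46 mm across and 32 mm high, about 35 g, standing mouth down, z up through its closed top. Its bore (26 mm wide, 20 mm deep) is open below and has an inner rib, 19.6 mm clear, centred 4 mm above the foot
- cap_foot (a point): centre of the cap's open underside, 16 mm below cap_center. Over the stud its rib meets the tongues with the foot about 10.5 mm above the shoulder; the push grows to about 7 to 11 N, and at about 5 mm the tongues snap out over the rib, the push falls away and they draw the cap down; the last 1 mm to the rigid shoulder is free. Pulling it off takes some 12 N
- award: bystander: clear crystal award on a black base, 38 x 70 x 116 mm, origin at the middle of its underside
- clip_tub: bystander: open grey tub of paper clips, 64 mm across, 30 mm high, origin at the middle of its underside
- calculator: bystander: grey pocket calculator, 135 x 85 x 17 mm, lying flat, origin at the middle of its underside
- binder_clip: bystander: small black binder clip, 33 x 32 x 13 mm, origin at the middle of its underside

How it is judged:
By the outcome, as a careful person would: the job done as asked, in the order asked, and still so for the second after the job is handed in, while the arm keeps its last pose, push and grip.
It also fails if it takes over 48 s, if anything falls off the work surface, if the arm or the gripper's body presses on something with over 40 N, if the wrist force passes 120 N, or if a joint passes its speed limit or range.

## Robot

A 6-joint arm with a two-finger parallel gripper is mounted at the origin on the work surface; the furniture and walls round the work are solid. World frame = base frame: x ahead of the robot, y to its left, z up, the work surface at z = 0. Lengths are in m, angles in rad, forces in N, time in s.
With the tool pointing down it reaches from about 0.3 to 0.75 m from the base axis. Payload 8.5 kg.
Tool frame: the origin (TCP) lies at the very end of the fingers, on their centre line; the grasp point (between the pads) lies r.grip_depth behind it (r.grip_depth is the distance from the TCP to the grasp point, in m); z points along the fingers, y is the line along which they close (so a half turn about z gives the same grasp; the last joint's range is limited). The gripper opens to 85 mm and grips with 20 to 120 N. Pads are 22 mm wide; open, the fingers measure 114 mm over their backs; the gripper's body (76 mm by 85 mm) begins 54 mm behind the grasp point. The pads swing forward as they close: fully open they stand 13 mm farther back than shut.
Start: joints at [1.025, 0.381, 1.297, -0, 1.464, -0.215], TCP at [0.179, 0.52, 0.231] pointing down, gripper open.
Joint ranges: [-3.11, 3.11], [-0.89, 2.33], [0.22, 2.48], [-1.42, 4.56], [0.17, 2.85], [-2.88, 2.88]. Speed limits (rad/s): [2.39, 2.39, 3.14, 3.14, 3.14, 3.14].

## Interface

Orientations are given as a unit quaternion [x, y, z, w].
In Python, from bench import r gives the robot as it stands.
- The arm moves only by the tool carry_out, never from a script. Its argument "motion" is text: rows parted by semicolons, each of 6 numbers parted by spaces: the shift along the tool's x, y, z in cm, then the turn, a rotation vector about the tool's x, y, z in rad. A call has 1 to 8 rows; each row is the pose to reach, as a shift and turn from the pose commanded when the call began, along the tool's axes at that moment; what a row does not reach only later rows make up. A row lasts 1/8 s, in which the tool goes at most 62.5 mm and 10.7 degrees, less where a joint would pass 70% of its speed; a pose out of reach is approached as far as the arm can. A call with a gripper value outside its range is refused whole. "jaw" is the finger opening in cm, from 0 to 8.54, set as the call begins (left out, the last holds). The fingers move at their own pace and stop on an object; "newtons" is the grip in N (left out, the last holds). Time passes only in rows, so rows that repeat a pose let the fingers close. It gives the time, the measured TCP pose, the force, the opening and the grip force at its end, in the units of the state.
- r.sense(): the state, without advancing time (a new reading comes with each control period).
- r.snapshot(name): name is "side" or "top"; returns the picture (420x560x3 uint8, red, green, blue); there is no depth.
- r.camera_model(name): a dict with "K" (3x3 intrinsics, pixels), "R" (3x3) and "t" (3): a world point X has camera coordinates R X + t. Camera axes: x right, y down, z forward; pixel columns grow to the right and rows downward; lengths in m; the calibration is good to about 2 mm. A picture is of the moment at which its call begins. camera_model takes no time and is no camera call.
- r.finish_job(): hands the job in; it is judged then, once.
The state is a dict: "t": time; "joint_positions": joint angles; "joint_vel": joint speeds; "effort": joint torques, N m; "tool_pos": TCP position; "tcp_rot": TCP orientation; "wrist_force": force on the tool from outside, world axes, zero at the start; "ft_torque": the same for the moment, N m; "opening": opening from 0.0 (shut) to 1.0 (fully open); "finger_force": force on a finger pad.
Only numpy, scipy, OpenCV 4.12 (cv2) and the standard library are available. Lean on these libraries where they do the work, as an engineer would, in place of code of your own. Each camera call takes 0.05 s, during which the arm holds its last target. There are 200 camera calls.

## Working session

There is one attempt and no reset: what is moved stays moved. The work goes in short steps, Python scripts to look and compute and a tool call to move; the robot and the scene stay as the last step left them, time stands still between calls to the robot, and variables do not carry over. Pictures are saved under pics/ and viewed, at most 10 in all, crops included, and the job is handed in when it is done.

Besides the shell and the picture viewer there is one more tool, called after "Request:" as name(argument=value, ...), one argument or row to a line, values as JSON. carry_out: Moves the arm, as the interface text tells. Its arguments: {"type":"object","properties":{"motion":{"type":"string"},"jaw":{"type":"number"},"newtons":{"type":"number"}},"required":["motion"]}

```bash
mkdir -p pics; ls
cat > h.py <<'E'
import numpy as np, cv2
from scipy.spatial.transform import Rotation as Ro
from bench import r
def ray(cam,u,v,z):
    m=r.camera_model(cam);K,R,t=map(np.array,(m["K"],m["R"],m["t"]))
    d=R.T@np.linalg.solve(K,[u,v,1.]);c=-R.T@t
    return c+d*(z-c[2])/d[2]
def proj(cam,X):
    m=r.camera_model(cam);K,R,t=map(np.array,(m["K"],m["R"],m["t"]))
    p=K@(R@np.array(X)+t);return p[:2]/p[2]
def snap(cam,name,crop=None,s=1):
    im=r.snapshot(cam)[:,:,::-1]
    if crop: im=im[crop[1]:crop[3],crop[0]:crop[2]]
    cv2.imwrite("pics/"+name,cv2.resize(im,None,fx=s,fy=s,interpolation=cv2.INTER_CUBIC))
def rel(p,q=None):
    "cm in tool axes from current pose"
    s=r.sense();return Ro.from_quat(s["tcp_rot"]).inv().apply(np.array(p)-s["tool_pos"])*100
E
python3 - <<'E'
from h import *
snap("top","t0.png",s=1.4);snap("side","s0.png",s=1.4)
s=r.sense();print(s["t"],s["tool_pos"],s["tcp_rot"],Ro.from_quat(s["tcp_rot"]).as_matrix().round(3),r.grip_depth)
for c in("top","side"):
  m=r.camera_model(c);print(m["K"],-np.array(m["R"]).T@m["t"])
E
```

```text
pics
0.1 [0.17848155 0.51995553 0.23077732] [ 1.64631236e-01  9.86354965e-01 -6.12479183e-04 -2.53032425e-04] [[-0.946  0.325 -0.001]
 [ 0.325  0.946 -0.001]
 [ 0.    -0.001 -1.   ]] 0.0187
[[470.87944395   0.         271.84819333]
 [  0.         470.87944395 209.22690871]
 [  0.           0.           1.        ]] [0.30462729 0.03765359 1.10998545]
[[429.24920799   0.         277.77587666]
 [  0.         429.24920799 216.21167688]
 [  0.           0.           1.        ]] [ 0.38143038 -0.67947384  0.62255476]
```

View pics/t0.png

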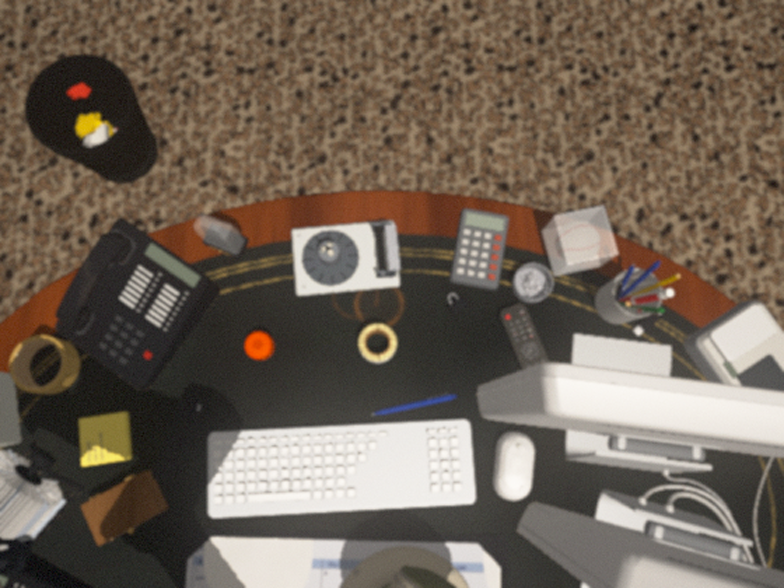

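View pics/s0.png

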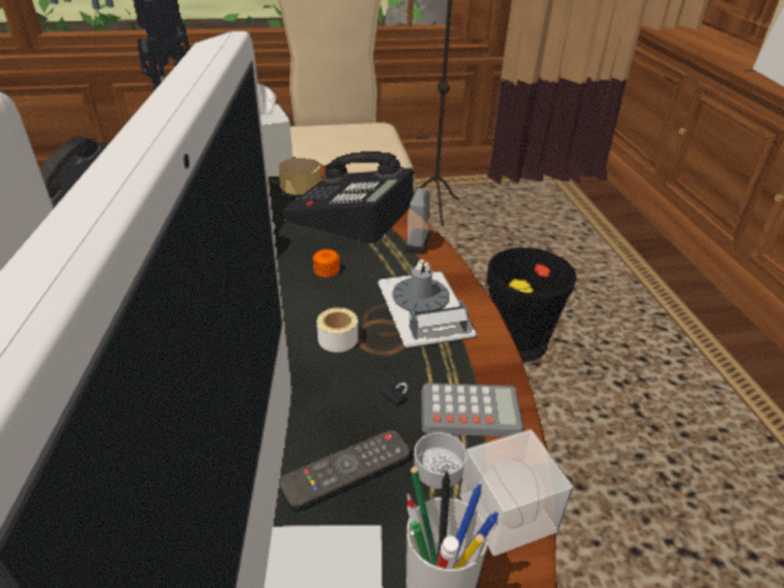

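Top: stud about (235,179) in original pixels, roll about (270,244), cap about (185,246). The peeling head is to the image right of the post. I'll enlarge both views.

Run:
```python
from h import *
snap("top","t1.png",(160,150,300,270),5);snap("side","s1.png",(210,170,350,260),5)
for n,u,v,z in(("stud",235,179,.08),("roll",270,244,.04),("cap",185,246,.032)):print(n,ray("top",u,v,z))
```

```text
stud [0.57735066 0.11503854 0.08      ]
roll [0.43394281 0.03759509 0.04      ]
cap [0.43244032 0.23284942 0.032     ]
```

View pics/t1.png

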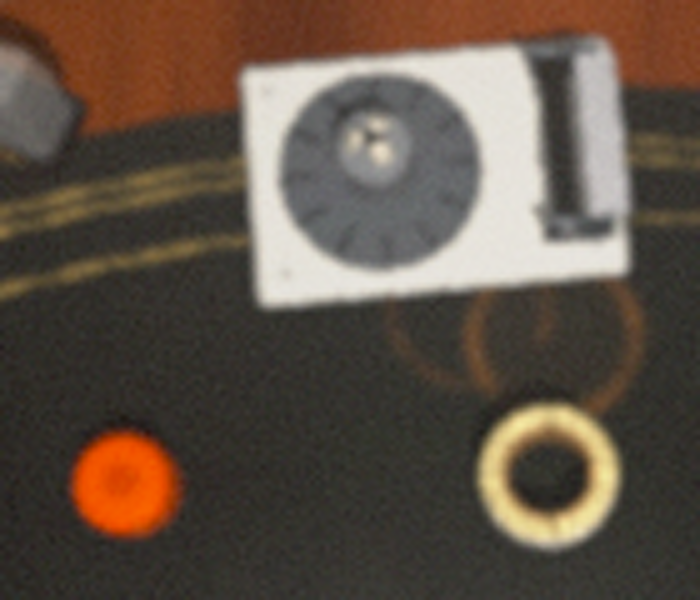

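View pics/s1.png

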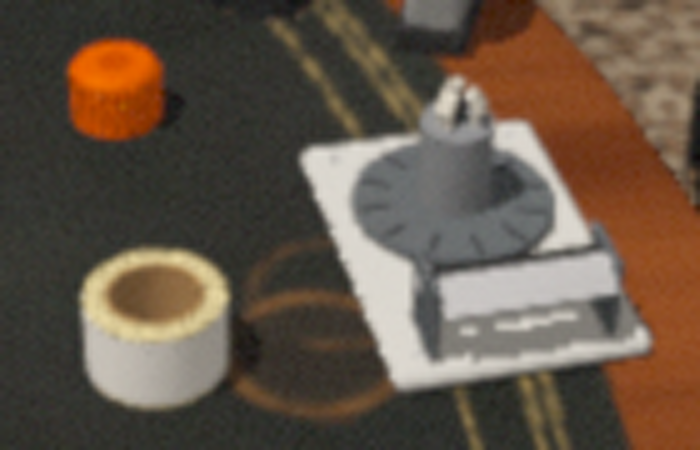

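Top crop: turntable centre at (380.5,170.5), shoulder (375,149), roll rim (549.5,475.5), cap (126,483). Side crop: roll top rim centre at about (155,294), cap top (116,62), shoulder (456,125).

Run:
```python
from h import *
o=lambda x,a:a+(x+.5)/5-.5
for n,u,v,z in(("tt",380.5,170.5,.018),("sh",375,149,.062),("roll",549.5,475.5,.04),("cap",126,483.5,.032),("baseTL",240,68,.012),("baseBL",262,308,.012),("baseBR",630,274,.012)):print(n,ray("top",o(u,160),o(v,150),z).round(4))
for n,u,v,z in(("sh",456,125,.062),("tt",453,201,.018),("roll",155,294,.04),("cap",116,62,.032)):print(n,ray("side",o(u,210),o(v,170),z).round(4))
```

```text
tt [0.5822 0.118  0.018 ]
sh [0.5812 0.1173 0.062 ]
roll [0.4324 0.0388 0.04  ]
cap [0.4318 0.2333 0.032 ]
baseTL [0.6356 0.1866 0.012 ]
baseBL [0.517  0.1744 0.012 ]
baseBR [ 0.5316 -0.0006  0.012 ]
sh [0.5825 0.1147 0.062 ]
tt [0.5835 0.115  0.018 ]
roll [0.435  0.0385 0.04  ]
cap [0.435  0.2358 0.032 ]
```

Run:
```python
from h import *
print(rel([.4335,.0387,.16]).round(2))
y=Ro.from_quat(r.sense()["tcp_rot"]).as_matrix()[:,1];print(np.arctan2(y[1],y[0])-np.arctan2(.083,.996))
```

```text
[-39.75 -37.24   7.12]
1.1568096395457599
```

Request:
carry_out(
  motion="-5 -4.7 0.9 0 0 0.145; -10 -9.3 1.8 0 0 0.29; -15 -14 2.7 0 0 0.435; -20 -18.6 3.6 0 0 0.58; -25 -23.3 4.5 0 0 0.725; -30 -28 5.4 0 0 0.87; -35 -32.6 6.3 0 0 1.015; -39.8 -37.2 7.1 0 0 1.157",
  jaw=8.5,
)

```text
t: 1.2
tool_pos: [0.4122, 0.0805, 0.1663]
tcp_rot: [0.679, 0.734, 0.0, 0.0]
wrist_force: [1.4, 0.4, 0.4]
opening: 0.997
finger_force: 0.0
```

Request:
carry_out(
  motion="0 0 0 0 0 0; 0 0 0 0 0 0",
)

```text
t: 1.45
tool_pos: [0.4112, 0.0826, 0.1664]
tcp_rot: [0.677, 0.736, -0.0, -0.0]
wrist_force: [0.2, -0.1, 0.2]
opening: 0.993
finger_force: 0.0
```

Run:
```python
from h import *
s=r.sense();print(s["t"],s["tool_pos"],s["joint_positions"],Ro.from_quat(s["tcp_rot"]).as_matrix().round(3))
print(rel([.4335,.0387,.009]).round(2))
```

```text
1.45 [0.41118112 0.08257435 0.16635034] [-8.59017996e-02  2.22687717e-01  1.74320701e+00  2.00429821e-04
  1.17635188e+00 -1.68942455e-01] [[-0.083  0.997 -0.001]
 [ 0.997  0.083  0.   ]
 [ 0.    -0.001 -1.   ]]
[-4.56  1.87 15.73]
```

Request:
carry_out(
  motion="-2.3 0.9 2 0 0 0; -4.56 1.87 4 0 0 0; -4.56 1.87 7 0 0 0; -4.56 1.87 10 0 0 0; -4.56 1.87 12.5 0 0 0; -4.56 1.87 14.5 0 0 0; -4.56 1.87 15.6 0 0 0; -4.56 1.87 15.6 0 0 0",
)

```text
t: 2.45
tool_pos: [0.4336, 0.0394, 0.0104]
tcp_rot: [0.677, 0.736, -0.0, -0.0]
wrist_force: [0.2, -0.4, 0.8]
opening: 0.998
finger_force: 0.0
```

Request:
carry_out(
  motion="0 0 0 0 0 0; 0 0 0 0 0 0; 0 0 0 0 0 0; 0 0 0 0 0 0; 0 0 0 0 0 0; 0 0 0 0 0 0",
  jaw=5.5,
  newtons=40,
)

```text
t: 3.2
tool_pos: [0.4343, 0.0387, 0.0114]
tcp_rot: [0.677, 0.736, 0.001, 0.001]
wrist_force: [-0.7, 1.5, 6.7]
opening: 0.699
finger_force: 42.8
```

Request:
carry_out(
  motion="0 0 -3 0 0 0; 0 0 -6.5 0 0 0; 0 0 -9.5 0 0 0; 1.5 4 -9.5 0 0 0; 3.3 8 -9.5 0 0 0; 5 12 -9.5 0 0 0; 6.55 15.4 -9.5 0 0 0; 6.55 15.4 -9.5 0 0 0",
)

```text
t: 4.2
tool_pos: [0.5832, 0.1176, 0.1055]
tcp_rot: [0.677, 0.736, 0.0, 0.0]
wrist_force: [-0.6, 0.2, -0.8]
opening: 0.696
finger_force: 44.1
```

Request:
carry_out(
  motion="0 0 0 0 0 0; 0 0 0 0 0 0",
)

```text
t: 4.45
tool_pos: [0.5812, 0.1162, 0.1058]
tcp_rot: [0.677, 0.736, -0.0, -0.0]
wrist_force: [-0.0, 0.5, -0.4]
opening: 0.698
finger_force: 44.1
```

Run:
```python
from h import *
s=r.sense();print(s["t"],s["tool_pos"])
a=cv2.resize(r.snapshot("top")[140:240,180:300,::-1],None,fx=5,fy=5,interpolation=3)
b=cv2.resize(r.snapshot("side")[130:250,240:360,::-1],None,fx=5,fy=5,interpolation=3)
cv2.imwrite("pics/t2.png",a);cv2.imwrite("pics/s2.png",b)
```

```text
4.45 [0.58122495 0.11621815 0.10577991]
```

View pics/s2.png

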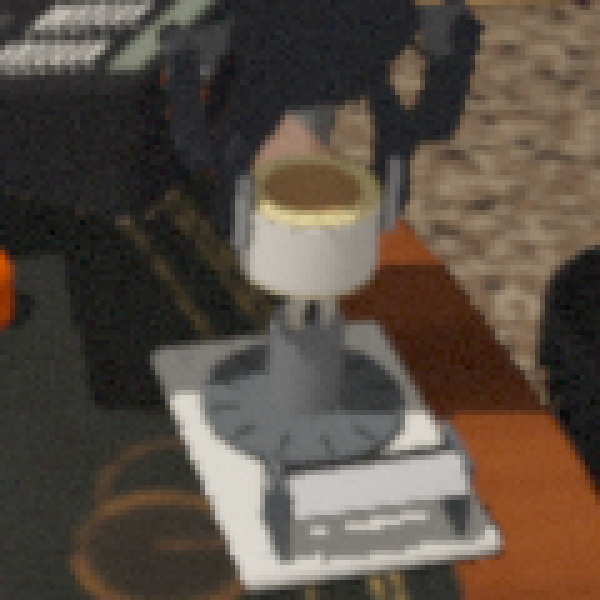

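View pics/t2.png

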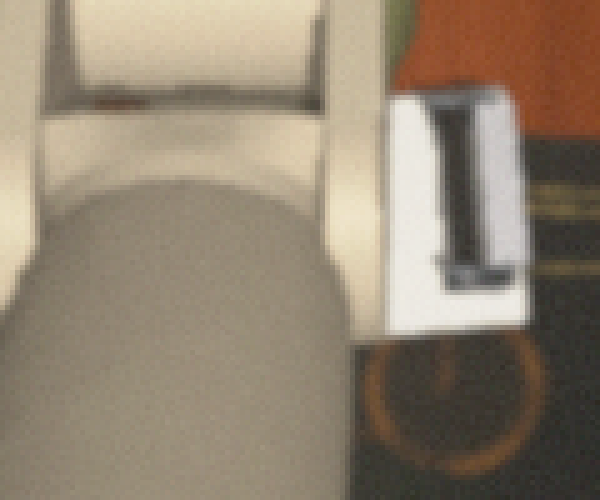

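Side: roll rim centre at about (318.5,193), body edges at 243/380 near the bottom, post edges at 270/341. Top: the arm hides everything.

Run:
```python
from h import *
o=lambda x,a:a+(x+.5)/5-.5
q=lambda p:[(p[0]-240+.5)*5-.5,(p[1]-130+.5)*5-.5]
print("roll",ray("side",o(318.5,240),o(193,130),.1344))
print("tt",ray("side",o(303.5,240),o(403,130),.018))
print("base BL BR",ray("side",o(247,240),o(587,130),.012),ray("side",o(497,240),o(550,130),.012))
# predicted circle extents for post (.582,.1165) and roll at tool
def ext(c,rad,z):
  a=np.linspace(0,6.283,200);P=np.array([q(proj("side",[c[0]+rad*np.cos(t),c[1]+rad*np.sin(t),z])) for t in a]);return P.min(0).round(1),P.max(0).round(1)
for c in((.582,.1165),(.583,.115)):
  print(c,"tt",ext(c,.049,.018),"post z.04",ext(c,.0175,.04))
for c in((.5812,.1162),(.583,.1162),(.5812,.118)):
  print(c,"rolltop",ext(c,.031,.1344),"bot",ext(c,.031,.0944))
```

```text
roll [0.58353589 0.1115348  0.1344    ]
tt [0.58341057 0.11341298 0.018     ]
base BL BR [ 0.53365523 -0.00486365  0.012     ] [0.64704707 0.0031625  0.012     ]
(0.582, 0.1165) tt (array([196. , 340.2]), array([402.7, 463.3])) post z.04 (array([264.3, 340.2]), array([339. , 383.7]))
(0.583, 0.115) tt (array([198.6, 341.8]), array([405.5, 465.2])) post z.04 (array([267. , 341.8]), array([341.8, 385.4]))
(0.5812, 0.1162) rolltop (array([240.8, 152.5]), array([381.4, 225.2])) bot (array([237.8, 227.8]), array([374.8, 302.6]))
(0.583, 0.1162) rolltop (array([244.8, 152.3]), array([385.4, 224.9])) bot (array([241.7, 227.6]), array([378.7, 302.3]))
(0.5812, 0.118) rolltop (array([240.1, 150.5]), array([380.4, 223. ])) bot (array([237. , 225.8]), array([373.9, 300.3]))
```

Request:
carry_out(
  motion="0 0.05 0.8 0 0 0; 0 0.05 1.6 0 0 0; 0 0.05 2.4 0 0 0; 0 0.05 2.8 0 0 0; 0 0.05 3.2 0 0 0; 0 0.05 3.5 0 0 0; 0 0.05 3.7 0 0 0; 0 0.05 3.7 0 0 0",
)

```text
t: 5.55
tool_pos: [0.5824, 0.1167, 0.0684]
tcp_rot: [0.677, 0.736, -0.0, -0.0]
wrist_force: [-0.1, -0.2, -0.6]
opening: 0.7
finger_force: 44.1
```

Run:
```python
from h import *
s=r.sense();print(s["t"],s["tool_pos"],s["wrist_force"],s["ft_torque"])
```

```text
5.55 [0.58243826 0.11668283 0.06841801] [-0.05737724 -0.20442883 -0.6091311 ] [-0.00227625 -0.02679645 -0.00896647]
```

The roll is over the post without touching it, so I keep going down.

Request:
carry_out(
  motion="0 0 1 0 0 0; 0 0 2 0 0 0; 0 0 2.8 0 0 0; 0 0 3.3 0 0 0; 0 0 3.6 0 0 0; 0 0 3.8 0 0 0; 0 0 3.9 0 0 0; 0 0 3.9 0 0 0",
)

```text
t: 6.55
tool_pos: [0.5825, 0.1167, 0.0296]
tcp_rot: [0.677, 0.736, 0.0, 0.0]
wrist_force: [-0.6, -0.5, -1.0]
opening: 0.697
finger_force: 44.1
```

Request:
carry_out(
  motion="0 0 0.05 0 0 0; 0 0 0.1 0 0 0; 0 0 0.1 0 0 0",
)

```text
t: 6.92
tool_pos: [0.5825, 0.1167, 0.0294]
tcp_rot: [0.677, 0.736, 0.0, 0.0]
wrist_force: [-3.0, -0.1, 7.4]
opening: 0.695
finger_force: 45.0
```

Request:
carry_out(
  motion="0 0 0 0 0 0; 0 0 0 0 0 0; 0 0 0 0 0 0; 0 0 0 0 0 0",
  jaw=8.5,
)

```text
t: 7.42
tool_pos: [0.5824, 0.1167, 0.0284]
tcp_rot: [0.677, 0.736, -0.0, -0.0]
wrist_force: [0.2, 0.5, 0.5]
opening: 0.994
finger_force: 0.0
```

Request:
carry_out(
  motion="0 0 -2 0 0 0; 0 0 -5 0 0 0; 0 0 -8 0 0 0; 0 0 -10 0 0 0; 4 -4 -10 0 0 0; 8 -8 -10 0 0 0; 11 -13 -10 0 0 0; 11 -13 -10 0 0 0",
)

```text
t: 8.43
tool_pos: [0.4405, 0.2169, 0.1287]
tcp_rot: [0.676, 0.737, -0.001, -0.001]
wrist_force: [0.3, 0.2, 0.2]
opening: 0.994
finger_force: 0.0
```

Run:
```python
from h import *
s=r.sense();print(s["t"],s["tool_pos"],s["joint_positions"]);print(rel([.4335,.2345,.12]),rel([.4335,.2345,.004]))
a=cv2.resize(r.snapshot("top")[145:225,190:290,::-1],None,fx=5,fy=5,interpolation=3)
b=cv2.resize(r.snapshot("side")[170:250,240:340,::-1],None,fx=6,fy=6,interpolation=3)
c=np.zeros((480,600,3),np.uint8);cv2.imwrite("pics/s3.png",b);cv2.imwrite("pics/t3.png",a)
```

```text
8.425 [0.44048481 0.21691674 0.12865773] [2.15802838e-01 3.86682691e-01 1.61965090e+00 2.71988198e-04
 1.13692433e+00 1.29261606e-01]
[ 1.81202923 -0.54263871  0.86674163] [ 1.81168262 -0.52311382 12.46672519]
```

View pics/s3.png

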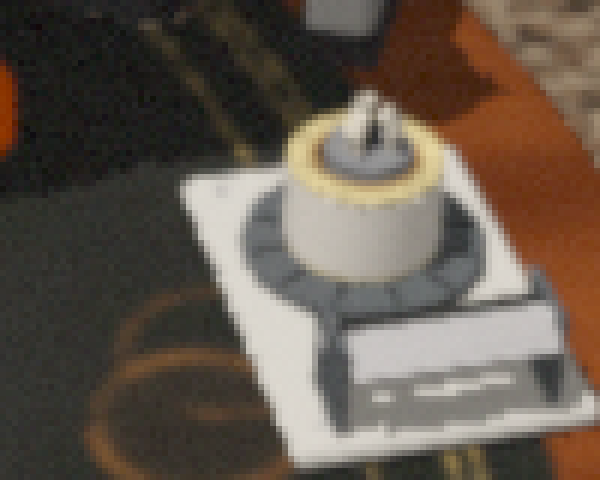

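The roll lies flat on the turntable around the post (side crop: rim centre about (366,158)). For the cap I will grip twice, 90° apart, so that it is centred both ways.

Request:
carry_out(
  motion="0.5 -0.2 0 0 0 0.18; 0.9 -0.3 0 0 0 0.36; 1.4 -0.4 0 0 0 0.54; 1.81 -0.54 0 0 0 0.72; 1.81 -0.54 0 0 0 0.9; 1.81 -0.54 1 0 0 1.08; 1.81 -0.54 3 0 0 1.26; 1.81 -0.54 5 0 0 1.44",
)

```text
t: 9.52
tool_pos: [0.4383, 0.2325, 0.0778]
tcp_rot: [0.995, 0.103, 0.001, -0.0]
wrist_force: [0.7, 1.0, -0.0]
opening: 0.994
finger_force: 0.0
```

Request:
carry_out(
  motion="0 0 1 0 0 0.13; 0 0 3 0 0 0.13; 0 0 5 0 0 0.13; 0 0 6.4 0 0 0.13; 0 0 7 0 0 0.13; 0 0 7.3 0 0 0.13; 0 0 7.3 0 0 0.13",
)

```text
t: 10.4
tool_pos: [0.4371, 0.2331, 0.0057]
tcp_rot: [0.999, 0.042, 0.0, -0.0]
wrist_force: [-0.1, -0.4, -0.1]
opening: 0.992
finger_force: 0.0
```

Request:
carry_out(
  motion="0 0 0 0 0 0; 0 0 0 0 0 0; 0 0 0 0 0 0; 0 0 0 0 0 0; 0 0 0 0 0 0; 0 0 0 0 0 0; 0 0 0 0 0 0; 0 0 0 0 0 0",
  jaw=4,
  newtons=20,
)

```text
t: 11.4
tool_pos: [0.437, 0.2332, 0.0059]
tcp_rot: [0.999, 0.042, 0.0, -0.0]
wrist_force: [-1.5, -0.3, 4.9]
opening: 0.528
finger_force: 20.2
```

Request:
carry_out(
  motion="0 0 0 0 0 0; 0 0 0 0 0 0; 0 0 0 0 0 0; 0 0 0 0 0 0; 0 0 0 0 0 -0.18; 0 0 0 0 0 -0.36; 0 0 0 0 0 -0.54; 0 0 0 0 0 -0.72",
  jaw=8.5,
)

```text
t: 12.4
tool_pos: [0.4369, 0.2331, 0.0054]
tcp_rot: [0.919, 0.394, -0.0, 0.0]
wrist_force: [-0.1, -0.7, -0.6]
opening: 1.0
finger_force: 0.0
```

Request:
carry_out(
  motion="0 0 0 0 0 -0.18; 0 0 0 0 0 -0.36; 0 0 0 0 0 -0.54; 0 0 0 0 0 -0.72; 0 0 0 0 0 -0.85; 0 0 0 0 0 -0.85; 0 0 0 0 0 -0.85",
)

```text
t: 13.28
tool_pos: [0.4369, 0.2331, 0.0054]
tcp_rot: [0.678, 0.735, -0.0, -0.0]
wrist_force: [-0.6, 1.0, -0.8]
opening: 0.996
finger_force: 0.0
```

Request:
carry_out(
  motion="0 0 0 0 0 0; 0 0 0 0 0 0; 0 0 0 0 0 0; 0 0 0 0 0 0; 0 0 0 0 0 0; 0 0 0 0 0 0; 0 0 0 0 0 0; 0 0 0 0 0 0",
  jaw=3.5,
  newtons=70,
)

```text
t: 14.28
tool_pos: [0.4369, 0.2331, 0.0059]
tcp_rot: [0.677, 0.736, 0.0, 0.0]
wrist_force: [-1.6, -0.7, 5.7]
opening: 0.518
finger_force: 71.1
```

Run:
```python
from h import *
s=r.sense();print(s["t"],s["tool_pos"],s["joint_positions"],s["opening"],s["finger_force"],Ro.from_quat(s["tcp_rot"]).as_matrix().round(4));print(rel([.5823,.1167,.105]))
```

```text
14.275 [0.43685856 0.23310258 0.00592193] [ 2.50602044e-01  5.82755122e-01  1.74151948e+00 -7.52522508e-05
  8.17061703e-01  1.67958511e-01] 0.5182911706211707 71.06955645605922 [[-8.260e-02  9.966e-01  3.000e-04]
 [ 9.966e-01  8.260e-02  0.000e+00]
 [-0.000e+00  3.000e-04 -1.000e+00]]
[-12.80194911  13.53554227  -9.90411816]
```

Request:
carry_out(
  motion="0 0 -3 0 0 0; 0 0 -7 0 0 0; 0 0 -10 0 0 0; -3 3.3 -10 0 0 0; -6 6.6 -10 0 0 0; -9 9.9 -10 0 0 0; -12.8 13.5 -10 0 0 0; -12.8 13.5 -10 0 0 0",
)

```text
t: 15.28
tool_pos: [0.584, 0.1143, 0.1049]
tcp_rot: [0.679, 0.735, 0.0, 0.0]
wrist_force: [-0.5, 1.0, -0.5]
opening: 0.52
finger_force: 71.4
```

Request:
carry_out(
  motion="0 0 0.7 0 0 0; 0 0 1 0 0 0; 0 0 1 0 0 0; 0 0 1 0 0 0",
)

```text
t: 15.78
tool_pos: [0.5818, 0.1172, 0.0957]
tcp_rot: [0.677, 0.736, 0.0, 0.0]
wrist_force: [-0.1, -0.2, -0.7]
opening: 0.515
finger_force: 71.4
```

Run:
```python
from h import *
s=r.sense();print(s["t"],s["tool_pos"])
b=cv2.resize(r.snapshot("side")[150:235,250:350,::-1],None,fx=7,fy=7,interpolation=3)
cv2.imwrite("pics/s4.png",b)
```

```text
15.775 [0.58183937 0.1171672  0.09568293]
```

View pics/s4.png

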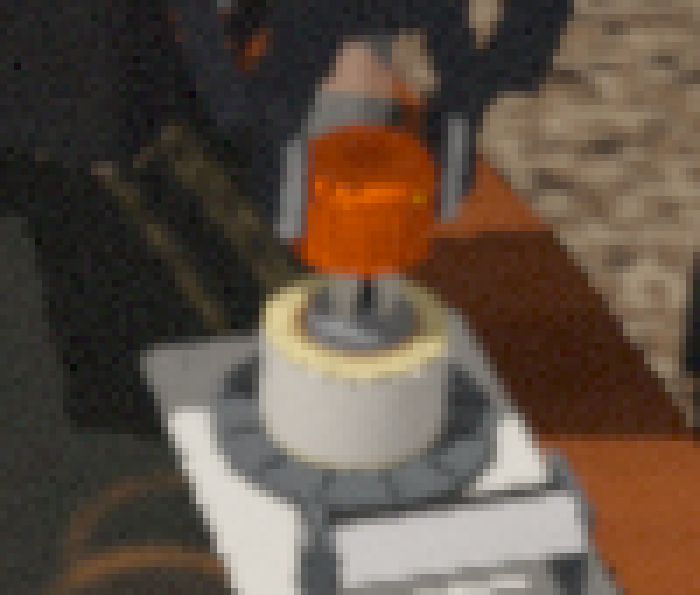

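Side crop: cap spans x 302–436, y 126–278; shoulder disc spans x 303–416, bottom y 356; turntable spans 215–496. Compare with predictions.

Run:
```python
from h import *
q=lambda p:[(p[0]-250+.5)*7-.5,(p[1]-150+.5)*7-.5]
def ext(c,rad,z):
  a=np.linspace(0,6.283,200);P=np.array([q(proj("side",[c[0]+rad*np.cos(t),c[1]+rad*np.sin(t),z])) for t in a]);return np.r_[P.min(0),P.max(0)].round(1)
T=r.sense()["tool_pos"];f=T[2]-.0057
print("cap foot",ext(T,.023,f),"top",ext(T,.023,f+.032))
for d in((0,0),(.001,0),(0,.001)):
  c=T[:2]+d;print(d,"sh",ext(c,.0175,.062),"tt",ext(c,.049,.018))
im=r.snapshot("side").astype(int)
m=((im[:,:,0]-im[:,:,2]>90)&(im[:,:,0]-im[:,:,1]>70)).astype(np.uint8)[150:195,285:320]
ys,xs=np.where(m);ys+=150;xs+=285
print("orange",q([xs.min()-.5,ys.min()-.5]),q([xs.max()+.5,ys.max()+.5]))
for v in(178,180,182,184,185):print(v,[q([x,v])[0] for x in(xs[ys==v].min()-.5,xs[ys==v].max()+.5)])
for v in(195,196,197,198):print(v,im[v,288:316].mean(1).astype(int), "cols288+")
```

```text
cap foot [289.  201.9 430.9 279.6] top [292.9 118.2 437.7 194.2]
(0, 0) sh [302.4 281.6 408.4 341.7] tt [204.1 335.6 493.4 507.9]
(0.001, 0) sh [305.4 281.4 411.4 341.5] tt [207.  335.4 496.3 507.6]
(0, 0.001) sh [301.8 280.  407.8 340. ] tt [203.6 334.  492.7 506. ]
orange [np.float64(300.5), np.float64(125.5)] [np.float64(433.5), np.float64(279.5)]
178 [np.float64(307.5), np.float64(433.5)]
180 [np.float64(307.5), np.float64(433.5)]
182 [np.float64(307.5), np.float64(433.5)]
184 [np.float64(300.5), np.float64(426.5)]
185 [np.float64(300.5), np.float64(426.5)]
195 [178 195 191 164 121  92 118 115 111 116 122 118  99  85  77  84  92  90
  84  79  79  81 101 112 113 115 118 101] cols288+
196 [181 190 188 165 131 100 110 130 139 146 144 128 115  94  87  83  82  80
  81  81  75  80 100 112 112 116 122 119] cols288+
197 [184 186 182 167 145 115 106 115 126 134 139 140 138 122 111 102  87  82
  78  80  79  84 102 115 123 127 124 122] cols288+
198 [180 189 191 184 172 142 129 122 117 111 119 125 126 127 124 118  97  86
  83  91  98 128 136 147 152 145 129 123] cols288+
```

Request:
carry_out(
  motion="-0.03 0.13 0.4 0 0 0; -0.03 0.13 0.8 0 0 0; -0.03 0.13 1.1 0 0 0; -0.03 0.13 1.3 0 0 0; -0.03 0.13 1.4 0 0 0; -0.03 0.13 1.5 0 0 0; -0.03 0.13 1.6 0 0 0; -0.03 0.13 1.6 0 0 0",
)

```text
t: 16.88
tool_pos: [0.5834, 0.1166, 0.0795]
tcp_rot: [0.677, 0.736, 0.0, 0.0]
wrist_force: [0.4, 0.9, -0.6]
opening: 0.518
finger_force: 71.4
```

Run:
```python
from h import *
s=r.sense();print(s["t"],s["tool_pos"],s["wrist_force"],s["ft_torque"])
```

```text
16.875 [0.5834101  0.11660975 0.07948933] [ 0.35849189  0.8801031  -0.64678239] [ 0.07116095 -0.05602065  0.01909775]
```

The rib is past the tips with no push. Next, a slow step into contact.

Request:
carry_out(
  motion="0 0 0.1 0 0 0; 0 0 0.2 0 0 0; 0 0 0.25 0 0 0; 0 0 0.25 0 0 0",
)

```text
t: 17.38
tool_pos: [0.5837, 0.1167, 0.0773]
tcp_rot: [0.677, 0.736, 0.0, 0.0]
wrist_force: [0.6, 3.5, 3.9]
opening: 0.52
finger_force: 71.7
```

Request:
carry_out(
  motion="0 0 0.1 0 0 0; 0 0 0.1 0 0 0",
)

```text
t: 17.62
tool_pos: [0.5837, 0.1167, 0.0764]
tcp_rot: [0.677, 0.736, 0.001, 0.0]
wrist_force: [1.8, 2.2, 5.1]
opening: 0.518
finger_force: 71.9
```

Request:
carry_out(
  motion="0.04 0.02 0.1 0 0 0; 0.07 0.03 0.2 0 0 0; 0.07 0.03 0.3 0 0 0; 0.07 0.03 0.4 0 0 0; 0.07 0.03 0.5 0 0 0; 0.07 0.03 0.6 0 0 0",
)

```text
t: 18.38
tool_pos: [0.5831, 0.117, 0.0692]
tcp_rot: [0.677, 0.736, -0.001, -0.001]
wrist_force: [0.9, 0.0, -0.6]
opening: 0.513
finger_force: 72.8
```

Request:
carry_out(
  motion="0 0 0.1 0 0 0; 0 0 0.2 0 0 0; 0 0 0.3 0 0 0; 0 0 0.3 0 0 0",
)

```text
t: 18.88
tool_pos: [0.5835, 0.1172, 0.0679]
tcp_rot: [0.677, 0.736, 0.0, 0.0]
wrist_force: [-2.4, -1.4, 7.1]
opening: 0.516
finger_force: 74.0
```

Snapped through (the push fell away at 0.0692) and now on the rigid shoulder at 0.0679. Press firmer.

Request:
carry_out(
  motion="0 0 0.08 0 0 0; 0 0 0.15 0 0 0; 0 0 0.2 0 0 0; 0 0 0.2 0 0 0; 0 0 0.2 0 0 0",
)

```text
t: 19.5
tool_pos: [0.5836, 0.1172, 0.0678]
tcp_rot: [0.677, 0.736, 0.0, 0.001]
wrist_force: [-7.7, -1.5, 22.9]
opening: 0.516
finger_force: 75.4
```

Run:
```python
from h import *
s=r.sense();print(s["t"],s["tool_pos"],s["wrist_force"],s["ft_torque"])
snap("side","s5.png",(250,150,350,235),7)
```

```text
19.5 [0.58360425 0.11716686 0.06783028] [-7.68145005 -1.53382562 22.89289977] [-0.19805548  1.57218666 -0.02315314]
```

View pics/s5.png

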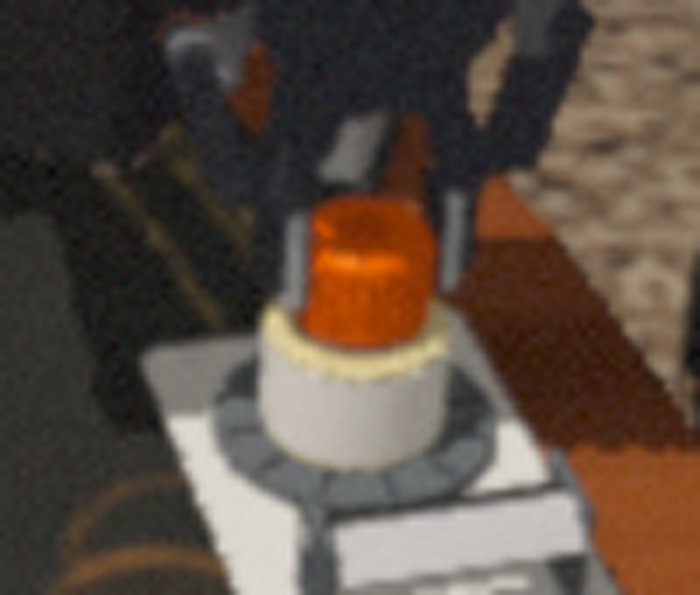

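The picture shows the cap sitting on the post just above the roll, with its foot at about y 345 and no visible gap. The foot height works out at about 62 mm, and the push is 23 N on a rigid stop.

```bash
python3 -c "
from bench import r
print(r.finish_job())"
```

```text
the job is handed in; nothing more can be done
None
```

The job is handed in at 19.5 s of the 48 s: the roll lies flat on the turntable, and the cap is snapped home on the stud (foot at about 62 mm) with the hand still pressing it down at about 23 N.

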